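Fit an adjustable wrench to a leaning hex nut and tighten it

ROBOT

A 6-joint arm with a two-finger parallel gripper is mounted at the origin on a cart in front of the work surface, level with it; the furniture and walls round the work are solid. World frame = base frame: x ahead of the robot, y to its left, z up, the work surface at z = 0. Lengths are in m, angles in rad, forces in N, time in s.
With the tool pointing down it reaches from about 0.35 to 0.85 m from the base axis. Payload 8.1 kg.
Tool frame: the origin (TCP) lies midway between the tips of the shut fingers; the grasp point (between the pads) lies 19 mm behind it; z points along the fingers, y is the line along which they close (so a half turn about z gives the same grasp; the last joint's range is limited). The gripper opens to 93 mm and grips with 3 to 60 N. Pads are 15 mm wide; open, the fingers measure 128 mm over their backs; the gripper's body (75 mm by 188 mm) begins 65 mm behind the grasp point.
Start: joints at [-1.424, 0.13, 1.488, -0, 1.523, -0.085], TCP at [0.138, -0.584, 0.219] pointing down, gripper open.
Joint ranges: [-2.96, 2.96], [-0.89, 2.26], [0.02, 2.5], [-1.34, 4.48], [0, 2.73], [-2.66, 2.66]. Speed limits (rad/s): [2.39, 2.39, 2.79, 3.14, 3.14, 3.14].

INTERFACE

Orientations are given as a unit quaternion [w, x, y, z].
In Python, from station import ctrl gives the robot as it stands. The module is installed in compiled form; this text tells all that it offers.
- The arm moves only by the shell command python3 -m crank 'ROWS'. ROWS is JSON, a list of rows, each a list of 3 entries, a list of its own where there are three numbers: the turn, a rotation vector about the world's x, y, z in rad, then the shift along the world's x, y, z in m, then the opening in per cent of the stroke, from 0 (shut) to 100 (fully open). In form: [[[wx, wy, wz], [tx, ty, tz], grip], ...]. A call has 1 to 12 rows; each row shifts and turns the commanded pose from where the row before left it; what a row does not reach is not made up. A row lasts 1/10 s, in which the tool goes at most 50 mm and 8.59 degrees, less where a joint would pass 70% of its speed; a pose out of reach is approached as far as the arm can. A call with a gripper value outside its range is refused whole. The fingers move at their own pace and stop on an object; the grip force is fixed at half the most. Time passes only in rows, so rows that do not move let the fingers close. It gives the time, the measured TCP pose, the force, the opening and the grip force at its end, in the units of the state.
- ctrl.state(): the state, without advancing time (a new reading comes with each control period).
- ctrl.read_camera(name): name is "scene" or "side" or "wrist"; returns the picture (480x640x3 uint8, red, green, blue); there is no depth.
- ctrl.calibration(name): a dict with "fx", "fy", "cx", "cy" (pixels), "world_from_camera" (4x4, takes a point from camera to world coordinates). Camera axes: x right, y up, looking along -z (the intrinsics and any distortion apply to the point x, -y, -z); pixel columns grow to the right and rows downward; lengths in m; the calibration is good to about 2 mm. A picture is of the moment at which its call begins: read the wrist's pose just before it. calibration takes no time and is no camera call; for the wrist camera it gives the pose at the moment of the call.
- ctrl.job_done(): hands the job in; it is judged then, once.
Trained networks look in the newest picture that a camera, given by its name, has taken for a name from the list of things; names that differ only in an ending like _2 or _b are one class to them, and where a whole thing is asked for, a point or a joint stands for the part that bears it (a point fixed in the world has none). Each returns a list of dicts, best first, with "score" (0 to 1); they miss things now and then, are a little off and sometimes report something else, mostly with a low value. They report only what shows in the picture. A call takes as long as a camera call.
- ctrl.cut_out(camera, target): "region" (480x640 bool, what is visible of it) and "box" ([centre column, centre row, width, height] in pixels, round what is visible of it).
- ctrl.place_of(camera, target): "xy" ([column, row] in pixels: a listed point, or the origin of a listed thing).
The state is a dict: "t": time; "joint_positions": joint angles; "qd": joint speeds; "joint_efforts": joint torques, N m; "position": TCP position; "ee_rot": TCP orientation; "ft_force": force on the tool from outside, world axes, zero at the start; "ft_torque": the same for the moment, N m; "grip_width": finger opening in m; "gripper_force": force on a finger pad.
Only numpy, scipy, OpenCV 4.12 (cv2) and the standard library are available. Lean on these libraries where they do the work, as an engineer would, in place of code of your own. Each camera call takes 0.05 s, during which the arm holds its last target. There are 200 camera calls.

TASK

The adjustable wrench has been left lying loosely round the hex nut on the leaning steel housing. Roll the wrench's knurled worm until the jaws just fit the nut, and only then turn the nut clockwise with the wrench until it comes up tight against its stop. Leave the wrench sitting snugly on the nut, and do not disturb the cup, the timer and the jar or touch the nut with the fingers.

Things in the scene. Friction and masses are not known exactly. Their poses are not given: they have to be found in the camera images.
- vessel: Fixed steel housing on a grey base plate (170 x 170 mm) on the bench. Origin on the bench, x away from the robot at yaw 0, z up. Its round flange (diameter 156 mm) leans 25 degrees towards -x: outward normal (-0.423, 0, 0.906), centre of its face 115 mm above the origin. The face is a rubber pad; the wrench lies on it.
- pipe_end (a point): Free end of the outlet pipe of the housing, at (-26, 50, 310) mm in its frame. The 16 mm pipe rises behind the flange at x = 85 mm and runs level along x to this 24 mm end cap, above the worm: an upright hand cannot reach the worm, a hand held square to the leaning face (25 degrees from vertical, leaning towards the robot) is well clear.
- nut (a joint): Angle of the hex nut, rad; grows as it turns clockwise seen from above; 0.70 is the hard stop (tight). Starts at 0 to 0.22; stiff (about 0.3 N m), stays where left. Nut 40 mm across flats, 46 mm across corners, 31 mm high above the pad. At the start two flats are parallel to the jaws to within 8 degrees.
- nut_centre (a point): Point on the nut's axis level with its top face, 31 mm above the pad; z is the turning axis, out of the pad. A stud of 26 mm diameter stands 12 mm above it.
- wrench: Loose steel adjustable wrench, 210 mm long, 0.5 kg, flat on the pad round the nut. Origin on its underside between the jaws, 20 mm from the fixed jaw's face; x towards the handle's end, y towards the moving jaw, z out of the pad. Head 22 mm thick, x -16 to 90, y -36 to +50 mm, throat at x = 27 mm. The handle starts towards the robot's left and a little down the slope.
- handle_grip (a point): Point in the handle, (145, 0, 11) mm in the wrench's frame, axes as the wrench's. The handle is a flat bar, 26 mm wide (y -13 to 13), 12 mm thick (z 5 to 17), x 90 to 193 mm, free in the air beyond the flange (from about x = 90 mm). Tightening swings its end up the slope, towards the wrench's -y, about the nut's axis; 3 to 6 N here is enough, but a handle pressed down drags.
- worm_top (a point): Top of the knurled worm, at (56, -2, 30) mm in the wrench's frame, axes as the wrench's. The worm is a roller of 14 mm radius, 24 mm long, axis along the wrench's y, in a window of the head, 8 mm proud of the head's upper face.
- worm (a joint): Angle of the worm, rad; grows as its top is stroked towards the nut (-x of the wrench), which closes the jaws by 1.9 mm a radian. Press a fingertip on it with some 10 to 20 N and stroke; a stroke rolls it about 1 rad; the wrench first shifts 3 to 5 mm until its throat meets the nut. It turns stiffly (about 8 N at its surface), stays where left, and locks when the jaws bind; the finger then slips.
- jaw (a joint): Position of the moving jaw, m: it grows as the jaws close; the gap between them is 0.051 minus this value. Starts at 0 to 0.0035, when the wrench would slip round the nut; the jaws fit the nut at about 0.011.
- jaw_pocket (a point): Point of the wrench midway between the jaws when they fit the nut, (0, 0, 31) mm in its frame; it then lies at the nut's centre point.
- cup: Loose pale steel cup, 64 mm wide, 88 mm tall, to the right of the housing; a bystander. Origin under its base.
- timer: Loose white twist timer, 68 mm wide, 47 mm tall, to the left of the housing beyond the handle; a bystander. Origin under its base.
- jar: Loose jar with a blue cap, 60 mm wide, 149 mm tall, to the right of the housing; a bystander. Origin under its base.

How it is judged:
On the way, in this order (a step that is already met when the one before it is completed fails the run):
1. the jaws fit the nut (gap within 2 mm of the nut's width) before the nut is turned (nut angle still under 0.36 rad) (value of joint jaw above 0.009 m and value of joint nut below 0.36 rad), for 0.3 s.
2. the nut is tight (angle over 0.65 rad) (value of joint nut above 0.65 rad), for 0.2 s.
At the end, for the whole second after the job is handed in: The nut is tight (angle over 0.65 rad of 0.70); the wrench rests on it with the jaws within 2.5 mm of the nut's width, its jaw pocket within 12 mm of the nut's centre, lying square to the nut's axis within 7 degrees and at rest; the cup, timer and jar were never moved more than 30 mm (value of joint nut above 0.65 rad and value of joint jaw above 0.0085 m and distance between jaw_pocket and nut_centre below 0.012 m and angle between the z axis of wrench and the z axis of nut_centre, either way round below 0.12 rad and linear speed of wrench below 0.02 m/s); the robot touches nothing.
It fails at once if the nut is turned (past 0.36 rad) while the jaws do not fit it (gap more than 3 mm over the nut's width) (value of joint nut above 0.36 rad and value of joint jaw below 0.008 m).
It fails at once if the fingers touch the nut with more than 2 N (contact force between the fingers and nut above 2 N).
It fails at once if the cup, timer or jar is moved more than 30 mm (distance of any of cup, timer, jar from where it was at the start of the episode above 0.03 m).
It also fails if it takes over 64 s, if anything falls off the work surface, if the arm or the gripper's body presses on something with over 40 N, if the wrist force passes 120 N, or if a joint passes its speed limit or range.

## Working session

There is one attempt and no reset: what is moved stays moved. The work goes in short steps, Python scripts to look and compute and a shell command to move; the robot and the scene stay as the last step left them, time stands still between calls to the robot, and variables do not carry over. Pictures are saved under pics/ and viewed, at most 10 in all, crops included, and the job is handed in when it is done.

```bash
mkdir -p pics
cat > h.py <<'E'
import numpy as np, cv2
from station import ctrl
from scipy.spatial.transform import Rotation as R
def ray(cam,uv,cal=None):
    c=cal or ctrl.calibration(cam); T=np.array(c["world_from_camera"])
    d=np.array([(uv[0]-c["cx"])/c["fx"],-(uv[1]-c["cy"])/c["fy"],-1.])
    d=T[:3,:3]@d; return T[:3,3],d/np.linalg.norm(d)
def tri(rays):
    A=0;b=0
    for o,d in rays:
        P=np.eye(3)-np.outer(d,d);A=A+P;b=b+P@o
    x=np.linalg.solve(A,b); return x,[round(1e3*np.linalg.norm(np.cross(x-o,d)),1) for o,d in rays]
def pix(cam,p):
    c=ctrl.calibration(cam); T=np.array(c["world_from_camera"])
    q=T[:3,:3].T@(np.asarray(p)-T[:3,3]); return c["cx"]+c["fx"]*q[0]/-q[2], c["cy"]-c["fy"]*q[1]/-q[2]
E
python3 - <<'E'
from h import *
s=ctrl.state(); print({k:np.round(v,3).tolist() for k,v in s.items()})
cal={}
for c in ["scene","side"]:
    im=ctrl.read_camera(c); cv2.imwrite(f"pics/{c}0.png",im[:,:,::-1])
    k=ctrl.calibration(c); print(c,{a:np.round(v,3).tolist() for a,v in k.items()})
for n in ["nut_centre","handle_grip","worm_top","jaw_pocket","wrench","vessel","pipe_end","cup","timer","jar"]:
    rs=[]
    for c in ["scene","side"]:
        r=ctrl.place_of(c,n); print(n,c,[(np.round(x["xy"],1).tolist(),round(x["score"],2)) for x in r[:2]])
        if r: rs.append(ray(c,r[0]["xy"]))
    if len(rs)==2: x,e=tri(rs); print("   ",np.round(x,4),e)
E
```

```text
{'t': 0.0, 'joint_positions': [-1.424, 0.131, 1.489, -0.0, 1.523, -0.085], 'qd': [0.0, -0.0, -0.001, 0.001, 0.0, -0.0], 'joint_efforts': [-0.001, -55.983, -49.177, 0.077, 0.035, -0.0], 'position': [0.138, -0.583, 0.218], 'ee_rot': [-0.001, 0.993, 0.116, -0.0], 'ft_force': [0.631, -0.295, 0.683], 'ft_torque': [0.024, -0.002, -0.008], 'gripper_force': 0.0, 'grip_width': 0.093}
scene {'fx': 602.777, 'fy': 602.777, 'cx': 309.262, 'cy': 241.997, 'world_from_camera': [[-0.898, 0.298, -0.324, 0.076], [-0.44, -0.626, 0.644, 0.919], [-0.011, 0.721, 0.693, 1.235], [0.0, 0.0, 0.0, 1.0]]}
side {'fx': 547.902, 'fy': 547.902, 'cx': 327.983, 'cy': 237.888, 'world_from_camera': [[-0.908, 0.215, -0.359, 0.152], [-0.418, -0.515, 0.749, 0.754], [-0.024, 0.83, 0.557, 0.794], [0.0, 0.0, 0.0, 1.0]]}
nut_centre scene [([346.4, 219.8], 0.51), ([342.2, 184.5], 0.31)]
nut_centre side [([361.9, 219.1], 0.62)]
    [ 0.5332 -0.2174  0.1432] [np.float64(1.0), np.float64(1.0)]
handle_grip scene [([330.7, 267.7], 0.62)]
handle_grip side [([341.1, 272.1], 0.93)]
    [ 0.5147 -0.0669  0.1057] [np.float64(2.8), np.flo
[... 392 characters left out ...]
0.192   0.1359] [np.float64(3.2), np.float64(3.2)]
vessel scene [([342.3, 257.1], 0.82)]
vessel side [([355.7, 273.2], 0.81)]
    [ 0.5563 -0.2468 -0.0373] [np.float64(1.9), np.float64(1.9)]
pipe_end scene [([344.2, 183.4], 0.6)]
pipe_end side [([356.7, 166.9], 0.96), ([344.1, 269.2], 0.61)]
    [ 0.5375 -0.1989  0.2804] [np.float64(0.4), np.float64(0.4)]
cup scene [([376.5, 229.8], 0.95)]
cup side [([398.5, 242.1], 0.55)]
    [ 0.4914 -0.3638  0.    ] [np.float64(2.9), np.float64(2.9)]
timer scene [([307.9, 357.8], 0.82)]
timer side [([317.3, 387.7], 0.57), ([359.2, 221.1], 0.47)]
    [ 0.4854  0.1244 -0.029 ] [np.float64(0.3), np.float64(0.3)]
jar scene [([346.2, 212.6], 0.95)]
jar side []
```

```bash
cd pics; python3 -c "
import cv2
a=cv2.imread('scene0.png')[120:400,200:480];b=cv2.imread('side0.png')[100:420,200:480]
a=cv2.resize(a,(400,400));b=cv2.resize(b,(400,457));import numpy as np
o=np.zeros((457,800,3),'uint8');o[:400,:400]=a;o[:,400:]=b;cv2.imwrite('c0.png',o)"
```

```text
(no output)
```

View pics/c0.png

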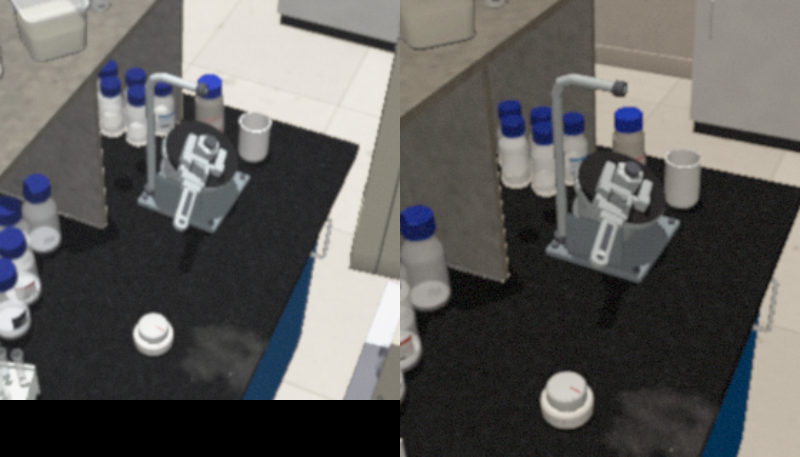

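```bash
cat > fit.py <<'E'
from h import *
from scipy.optimize import least_squares
PF=R.from_euler('y',-25,degrees=True)  # face frame in vessel: z=(-.423,0,.906)
def pts(p):
    x,y,yaw,u,v,a=p
    V=R.from_euler('z',yaw); o=np.array([x,y,0])
    F=V*PF; W=F*R.from_euler('z',a)
    fc=o+V.apply([0,0,.115]); wo=fc+F.apply([u,v,0])
    d={"vessel":o,"pipe_end":o+V.apply([-.026,.05,.31]),"nut_centre":fc+F.apply([0,0,.031]),"wrench":wo}
    for n,q in dict(handle_grip=[.145,0,.011],worm_top=[.056,-.002,.03],jaw_pocket=[0,0,.031]).items(): d[n]=wo+W.apply(q)
    return d,F,W
def fit(obs,p0=(.55,-.22,0,-.004,-.003,1.7)):
    # obs: list (cam_cal,name,uv,weight)
    def proj(c,P):
        T=np.array(c["world_from_camera"]);q=T[:3,:3].T@(P-T[:3,3])
        return np.array([c["cx"]-c["fx"]*q[0]/q[2],c["cy"]+c["fy"]*q[1]/q[2]])
    def f(p):
        d=pts(p)[0]
        r=[w*(proj(c,d[n])-uv) for c,n,uv,w in obs]
        return np.concatenate(r+[np.array([p[3]/.004,p[4]/.006])])
    s=least_squares(f,p0,loss='soft_l1',f_scale=2.)
    res=f(s.x)
    for i,(c,n,uv,w) in enumerate(obs): print(n,np.round(res[2*i:2*i+2]/w,1))
    return s.x
E
python3 - <<'E'
from fit import *
cs,cd=ctrl.calibration("scene"),ctrl.calibration("side")
D=dict(nut_centre=([346.4,219.8],[361.9,219.1]),handle_grip=([330.7,267.7],[341.1,272.1]),worm_top=([334.6,237.1],[354.2,238.8]),jaw_pocket=([343.4,222.5],[359.6,220.2]),wrench=([342,226.9],[353.1,226.9]),vessel=([342.3,257.1],[355.7,273.2]),pipe_end=([344.2,183.4],[356.7,166.9]))
obs=[(c,n,np.array(uv[i]),1) for n,uv in D.items() for i,c in enumerate([cs,cd])]
p=fit(obs);print(np.round(p,4));d,F,W=pts(p)
for n in d:print(n,np.round(d[n],4))
s=ctrl.state();c=ctrl.calibration("wrist");T=np.array(c["world_from_camera"]);q=s["ee_rot"];Rt=R.from_quat(np.roll(q,-1))
print("cam in tool",np.round(Rt.inv().apply(T[:3,3]-s["position"]),4));print(np.round(Rt.inv().as_matrix()@T[:3,:3],3),c["fx"])
E
```

```text
nut_centre [0.5 1.8]
nut_centre [-0.1  1.6]
handle_grip [-1.2 -0.2]
handle_grip [ 1.2 -0.3]
worm_top [4.6 0.2]
worm_top [-1.  -1.7]
jaw_pocket [ 1.2 -0.9]
jaw_pocket [-0.6  0.4]
wrench [-1.8  0.6]
wrench [0.7 2.8]
vessel [-0.9 -0.1]
vessel [ 0.6 -3. ]
pipe_end [-0.7  1. ]
pipe_end [-0.2 -4. ]
[ 0.5431 -0.2127 -0.1119  0.0046  0.0053  1.9099]
vessel [ 0.5431 -0.2127  0.    ]
pipe_end [ 0.5228 -0.1601  0.31  ]
nut_centre [ 0.53   -0.2112  0.1431]
wrench [ 0.5478 -0.2079  0.1169]
handle_grip [ 0.515  -0.0666  0.1065]
worm_top [ 0.5261 -0.1516  0.1371]
jaw_pocket [ 0.5348 -0.2064  0.145 ]
cam in tool [ 0.0739  0.0011 -0.1661]
[[ 0.     0.963  0.271]
 [ 1.    -0.    -0.   ]
 [-0.     0.271 -0.963]] 373.08150759712487
```

Run:
```python
from fit import *
p=[0.5431,-0.2127,-0.1119,0.0046,0.0053,1.9099];d,F,W=pts(p)
M=W.as_matrix();Rt=R.from_matrix(np.c_[M[:,1],M[:,0],-M[:,2]])
print(np.linalg.det(Rt.as_matrix()),"\n",np.round(Rt.as_matrix(),3))
s=ctrl.state();Rc=R.from_quat(np.roll(s["ee_rot"],-1))
z=Rt.as_matrix()[:,2]; ax=np.cross([0,0,-1],z); tilt=R.from_rotvec(ax/np.linalg.norm(ax)*np.arccos(-z[2]))
print("tilt rv",tilt.as_rotvec()); Y=tilt.inv()*Rt*Rc.inv(); print("yaw first",Y.as_rotvec())
tgt=d["worm_top"]+M[:,2]*.10; print("tgt",tgt, tgt-s["position"])
print("pipe rel worm in W",W.inv().apply(d["pipe_end"]-d["worm_top"]), "F.z",M[:,2],"W.x",M[:,0])
```

```text
0.9999999999999999 
 [[-0.886 -0.194  0.42 ]
 [-0.235  0.971 -0.047]
 [-0.399 -0.141 -0.906]]
tilt rv [-0.04872375 -0.43360337 -0.        ]
yaw first [-1.21520417e-05  4.26564750e-05  3.13698830e+00]
tgt [ 0.48413116 -0.14692753  0.22768865] [0.34628968 0.43703521 0.00904011]
pipe rel worm in W [-0.0318902  -0.06402649  0.15771809] F.z [-0.41997509  0.04719235  0.90630779] W.x [-0.19428291  0.97081989 -0.14058056]
```

```bash
python3 -m crank '[[[0,0,0.143],[0.02,0.015,0.011],0],[[0,0,0.143],[0.02,0.015,0.011],0],[[0,0,0.143],[0.02,0.015,0.011],0],[[0,0,0.143],[0.02,0.015,0.011],0],[[0,0,0.143],[0.02,0.015,0.011],0],[[0,0,0.143],[0.02,0.015,0.011],0],[[0,0,0.143],[0.02,0.015,0.011],0],[[0,0,0.143],[0.02,0.015,0.011],0],[[0,0,0.143],[0.02,0.015,0.011],0],[[0,0,0.143],[0.02,0.015,0.011],0],[[0,0,0.143],[0.02,0.015,0.011],0]]'; python3 -m crank '[[[0,0,0.143],[0.008,0.0246,0],0],[[0,0,0.143],[0.008,0.0246,0],0],[[0,0,0.143],[0.008,0.0246,0],0],[[0,0,0.143],[0.008,0.0246,0],0],[[0,0,0.143],[0.008,0.0246,0],0],[[0,0,0.143],[0.008,0.0246,0],0],[[0,0,0.143],[0.008,0.0246,0],0],[[0,0,0.143],[0.008,0.0246,0],0],[[0,0,0.143],[0.008,0.0246,0],0],[[0,0,0.143],[0.008,0.0246,0],0],[[0,0,0.143],[0.008,0.0246,0],0]]'; python3 -c "
from station import ctrl;print(ctrl.state())"
```

```text
t: 2.2
position: [0.3586, -0.4182, 0.3402]
ee_rot: [0.0, 0.617, 0.787, -0.0]
ft_force: [-0.0, -0.8, 0.2]
grip_width: 0.0097
gripper_force: 0.0
t: 3.3
position: [0.4461, -0.1473, 0.3398]
ee_rot: [0.0, -0.121, 0.993, -0.0]
ft_force: [1.0, -0.0, 0.4]
grip_width: 0.0004
gripper_force: 0.0
{'t': 3.3, 'joint_positions': array([-4.28246171e-01, -2.42211431e-01,  1.62876190e+00,  2.22001515e-05,
        1.75459345e+00, -2.24107018e+00]), 'qd': array([ 5.49582580e-01, -1.85880958e-02,  1.72071422e-02,  3.98143244e-04,
        2.72492596e-03, -8.75608661e-01]), 'joint_efforts': array([ -3.57186645, -37.58287311, -49.60576057,  -0.08060769,
         0.18178797,   1.83680344]), 'position': array([ 0.44605666, -0.14733324,  0.33979735]), 'ee_rot': array([ 1.97061688e-04, -1.20720708e-01,  9.92686486e-01, -1.07824397e-04]), 'ft_force': array([ 0.95489831, -0.0180385 ,  0.3941643 ]), 'ft_torque': array([ 0.09657253, -0.14617559,  0.02878885]), 'gripper_force': 0.0, 'grip_width': 0.0003566025258232861}
```

```bash
python3 -m crank '[[[-0.0163,-0.1445,0],[0.004,0,0],0],[[-0.0163,-0.1445,0],[0.012,0,-0.037],0],[[-0.0163,-0.1445,0],[0.012,0,-0.037],0],[[0,0,0],[0.010,0,-0.038],0],[[0,0,0],[0,0,0],0]]'
cat > look.py <<'E'
from fit import *
import pickle,sys
s=ctrl.state();c=ctrl.calibration("wrist");im=ctrl.read_camera("wrist");cv2.imwrite(f"pics/{sys.argv[1]}.png",im[:,:,::-1])
o=[]
for n in ["nut_centre","handle_grip","worm_top","jaw_pocket","wrench"]+sys.argv[2:]:
    r=ctrl.place_of("wrist",n)
    print(n,[(np.round(x["xy"],1).tolist(),round(x["score"],2)) for x in r[:2]])
    if r and r[0]["score"]>.4:o.append((c,n,np.array(r[0]["xy"]),1.))
pickle.dump(o,open(f"{sys.argv[1]}.pkl","wb"))
print(s["position"],s["joint_positions"])
E
python3 look.py w1 pipe_end
```

```text
t: 3.8
position: [0.4803, -0.1465, 0.2208]
ee_rot: [0.207, -0.115, 0.97, -0.047]
ft_force: [0.2, 0.1, 0.4]
grip_width: 0.0007
gripper_force: 0.0
nut_centre [([236.5, 243.1], 0.6)]
handle_grip [([428.0, 243.8], 0.77)]
worm_top [([310.0, 248.4], 0.78), ([117.3, 167.5], 0.27)]
jaw_pocket []
wrench []
pipe_end []
[ 0.4803245  -0.14648806  0.22075666] [-0.52806722 -0.59852962  2.16447745  0.18471518  1.18707828 -2.3694994 ]
```

View pics/w1.png

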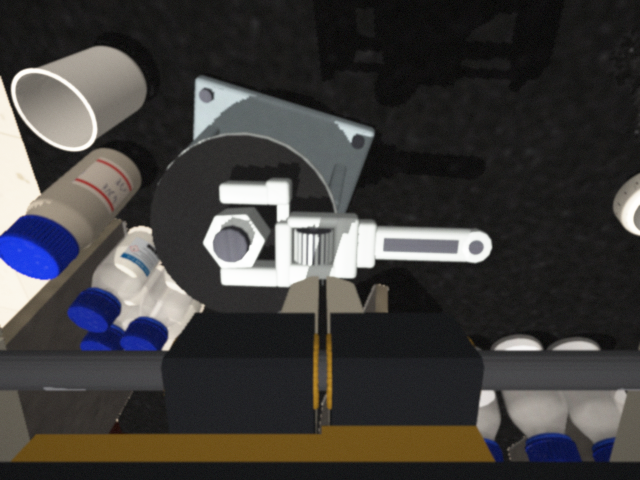

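```bash
cat > fit2.py <<'E'
from fit import *
import pickle
cs,cd=ctrl.calibration("scene"),ctrl.calibration("side")
D=dict(nut_centre=([346.4,219.8],[361.9,219.1]),handle_grip=([330.7,267.7],[341.1,272.1]),worm_top=([334.6,237.1],[354.2,238.8]),jaw_pocket=([343.4,222.5],[359.6,220.2]),wrench=([342,226.9],[353.1,226.9]),vessel=([342.3,257.1],[355.7,273.2]),pipe_end=([344.2,183.4],[356.7,166.9]))
obs=[(c,n,np.array(uv[i]),.6) for n,uv in D.items() for i,c in enumerate([cs,cd])]
obs+=pickle.load(open("w1.pkl","rb"))
p=fit(obs);print(np.round(p,4).tolist());d,F,W=pts(p)
for n in d:print(n,np.round(d[n],4))
M=W.as_matrix();print(M.round(4))
s=ctrl.state();Rc=R.from_quat(np.roll(s["ee_rot"],-1))
Rt=R.from_matrix(np.c_[M[:,1],M[:,0],-M[:,2]]);print("turn",(Rt*Rc.inv()).as_rotvec())
print("tcp in W rel worm_top",W.inv().apply(s["position"]-d["worm_top"]))
print("nut in W",W.inv().apply(d["nut_centre"]-d["jaw_pocket"]))
E
python3 fit2.py
```

```text
nut_centre [-0.8  1.1]
nut_centre [-1.8  1. ]
handle_grip [-1.1 -2.6]
handle_grip [ 1.3 -3.3]
worm_top [ 5.2 -1.5]
worm_top [-0.4 -3.4]
jaw_pocket [ 1.9 -1.9]
jaw_pocket [ 0.2 -0.4]
wrench [-1.3 -0.2]
wrench [1.3 2.1]
vessel [-2.3 -0.6]
vessel [-1.2 -3.5]
pipe_end [-0.6  0.6]
pipe_end [-0.2 -4.4]
nut_centre [ 0.  -0.6]
handle_grip [-0.7 -0.3]
worm_top [2.  0.3]
[0.5476, -0.2126, -0.0347, 0.001, -0.0004, 1.8168]
vessel [ 0.5476 -0.2126  0.    ]
pipe_end [ 0.5233 -0.1618  0.31  ]
nut_centre [ 0.5345 -0.2122  0.1431]
wrench [ 0.5485 -0.213   0.1154]
handle_grip [ 0.5167 -0.0712  0.1105]
worm_top [ 0.5271 -0.1575  0.1377]
jaw_pocket [ 0.5354 -0.2126  0.1435]
[[-0.1869 -0.8869 -0.4224]
 [ 0.977  -0.2129  0.0147]
 [-0.1029 -0.4099  0.9063]]
turn [ 0.04476202 -0.00076928 -0.01553612]
tcp in W rel worm_top [ 0.00639455 -0.00275365  0.10196657]
nut in W [5.94983665e-04 8.77035384e-04 5.71631724e-18]
```

```bash
python3 -m crank '[[[0.0112,0,-0.004],[0.0094,0.0004,-0.0221],0],[[0.0112,0,-0.004],[0.0094,0.0004,-0.0221],0],[[0.0112,0,-0.004],[0.0094,0.0004,-0.0221],0],[[0.0112,0,-0.004],[0.0074,0.0004,-0.018],0],[[0,0,0],[0,0,0],0]]'
cat > rel.py <<'E'
from fit import *
import pickle
p=pickle.load(open("p.pkl","rb"));d,F,W=pts(p);M=W.as_matrix();s=ctrl.state();Rc=R.from_quat(np.roll(s["ee_rot"],-1))
Rt=R.from_matrix(np.c_[M[:,1],M[:,0],-M[:,2]])
print("rel worm W mm",np.round(1e3*W.inv().apply(s["position"]-d["worm_top"]),1),"F in W",np.round(W.inv().apply(s["ft_force"]),1),"turn",(Rt*Rc.inv()).as_rotvec().round(3),"t",s["t"],"from nut",np.round(1e3*W.inv().apply(s["position"]-d["nut_centre"]),1))
E
python3 -c "
import pickle;pickle.dump([0.5476, -0.2126, -0.0347, 0.001, -0.0004, 1.8168],open('p.pkl','wb'))"; python3 rel.py; python3 look.py w2
```

```text
t: 4.65
position: [0.5189, -0.1462, 0.141]
ee_rot: [0.211, -0.103, 0.972, -0.028]
ft_force: [0.3, -0.2, -1.1]
grip_width: 0.0003
gripper_force: 0.0
rel worm W mm [12.2  3.5  6.7] F in W [-0.1  0.2 -1.2] turn [-0.004 -0.007  0.   ] t 4.65 from nut [67.5  0.6  5.7]
nut_centre [([186.9, 289.4], 0.93)]
handle_grip [([462.6, 277.1], 0.69)]
worm_top [([299.1, 295.3], 0.68)]
jaw_pocket []
wrench [([303.9, 297.4], 0.71)]
[ 0.51892025 -0.14622551  0.14104022] [-0.5059013  -0.39943771  2.17691129  0.23121162  0.99092758 -2.37740764]
```

View pics/w2.png

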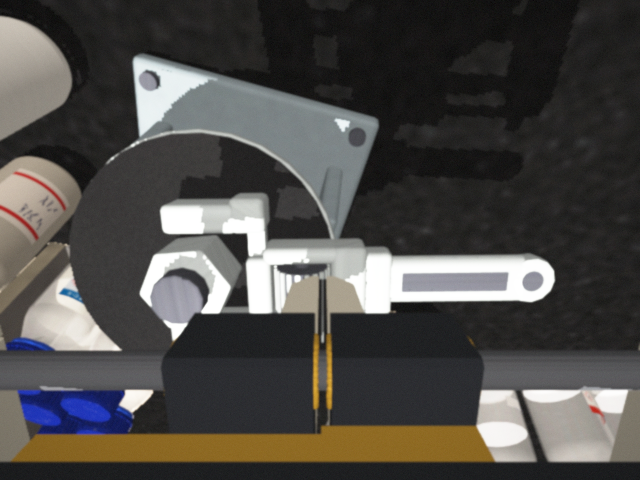

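```bash
python3 -m crank '[[[0,0,0],[0.006,-0.0034,-0.0038],0],[[0,0,0],[0,0,0],0]]';python3 rel.py;  python3 -m crank '[[[0,0,0],[0.0008,0,-0.0018],0],[[0,0,0],[0,0,0],0]]';python3 rel.py
```

```text
t: 5.15
position: [0.526, -0.1506, 0.1398]
ee_rot: [0.213, -0.102, 0.971, -0.03]
ft_force: [-0.0, 0.3, 0.3]
grip_width: 0.0005
gripper_force: 0.0
rel worm W mm [ 6.7 -1.4  2.5] F in W [ 0.3 -0.2  0.2] turn [-0.001 -0.002  0.001] t 5.15 from nut [62.  -4.2  1.5]
t: 5.35
position: [0.5261, -0.1501, 0.1373]
ee_rot: [0.213, -0.103, 0.971, -0.029]
ft_force: [0.3, -1.1, -0.3]
grip_width: 0.0008
gripper_force: 0.0
rel worm W mm [ 7.4 -0.5  0.2] F in W [-1.   0.1 -0.5] turn [-0.002 -0.004  0.001] t 5.35 from nut [62.8 -3.4 -0.8]
```

```bash
python3 -m crank '[[[0,0,0],[0.0008,0,-0.0018],0],[[0,0,0],[0,0,0],0]]';python3 rel.py;  python3 -m crank '[[[0,0,0],[0.0004,0,-0.0009],0],[[0,0,0],[0,0,0],0]]';python3 rel.py
```

```text
t: 5.55
position: [0.5268, -0.1501, 0.1368]
ee_rot: [0.212, -0.103, 0.971, -0.029]
ft_force: [-13.2, 2.7, 13.2]
grip_width: 0.0003
gripper_force: 8.8
rel worm W mm [ 7.3 -0.9 -0.5] F in W [ 3.7  5.7 17.6] turn [-0.002 -0.004 -0.   ] t 5.55 from nut [62.7 -3.8 -1.5]
t: 5.75
position: [0.527, -0.1501, 0.1366]
ee_rot: [0.212, -0.103, 0.971, -0.029]
ft_force: [-23.9, 5.6, 22.9]
grip_width: 0.0001
gripper_force: 15.3
rel worm W mm [ 7.3 -1.1 -0.8] F in W [ 7.6 10.7 31. ] turn [-0.001 -0.004 -0.   ] t 5.75 from nut [62.7 -3.9 -1.8]
```

```bash
python3 -m crank '[[[0,0,0],[-0.0004,0,0.0009],0],[[0,0,0],[0.0007,-0.0039,0.0004],0],[[0,0,0],[0.0007,-0.0039,0.0004],0]]';python3 rel.py;  python3 -m crank '[[[0,0,0],[0.0007,-0.0039,0.0004],0],[[0,0,0],[0.0007,-0.0039,0.0004],0],[[0,0,0],[0.0005,-0.0025,0.0002],0]]';python3 rel.py
```

```text
t: 6.05
position: [0.5281, -0.1569, 0.1377]
ee_rot: [0.212, -0.103, 0.971, -0.028]
ft_force: [-15.4, 8.3, 16.3]
grip_width: 0.0006
gripper_force: 10.6
rel worm W mm [ 0.3 -1.  -0.4] F in W [ 9.3  5.2 21.4] turn [-0.003 -0.004 -0.001] t 6.05 from nut [55.7 -3.9 -1.4]
t: 6.35
position: [0.5305, -0.1684, 0.138]
ee_rot: [0.213, -0.103, 0.971, -0.03]
ft_force: [0.1, -0.4, -0.4]
grip_width: 0.0006
gripper_force: 0.0
rel worm W mm [-11.3  -0.8  -1.3] F in W [-0.4  0.2 -0.4] turn [-0.001 -0.003  0.   ] t 6.35 from nut [44.  -3.7 -2.3]
```

```bash
python3 -m crank '[[[0,0,0],[-0.0034,0.0001,0.0073],0],[[0,0,0],[-0.0032,0.0166,-0.0017],0],[[0,0,0],[0.0021,0,-0.0045],0],[[0,0,0],[0.0008,0,-0.0018],0],[[0,0,0],[0,0,0],0]]';python3 rel.py
```

```text
t: 6.85
position: [0.5266, -0.1514, 0.1371]
ee_rot: [0.213, -0.103, 0.971, -0.029]
ft_force: [-5.3, 3.7, 4.5]
grip_width: 0.0004
gripper_force: 3.3
rel worm W mm [ 6.1 -0.6 -0.2] F in W [4.1 2.1 6.3] turn [-0.002 -0.004 -0.   ] t 6.85 from nut [61.5 -3.4 -1.2]
```

Press to ~18 N and stroke 14 mm.

```bash
python3 -m crank '[[[0,0,0],[0.0004,0,-0.0009],0],[[0,0,0],[0.0007,-0.0039,0.0004],0],[[0,0,0],[0.0007,-0.0039,0.0004],0]]';python3 rel.py;  python3 -m crank '[[[0,0,0],[0.0007,-0.0039,0.0004],0],[[0,0,0],[0.0004,-0.002,0.0002],0]]';python3 rel.py
```

```text
t: 7.15
position: [0.5283, -0.1588, 0.1378]
ee_rot: [0.213, -0.103, 0.971, -0.028]
ft_force: [-15.2, 9.3, 16.7]
grip_width: 0.0006
gripper_force: 10.3
rel worm W mm [-1.5 -0.9 -0.4] F in W [10.2  4.7 21.7] turn [-0.003 -0.004 -0.001] t 7.15 from nut [53.8 -3.7 -1.4]
t: 7.35
position: [0.5297, -0.1652, 0.1379]
ee_rot: [0.213, -0.103, 0.971, -0.029]
ft_force: [-1.0, 0.9, 1.9]
grip_width: 0.0005
gripper_force: 0.6
rel worm W mm [-8.1 -0.8 -1. ] F in W [ 0.9 -0.   2.1] turn [-0.002 -0.003  0.   ] t 7.35 from nut [47.3 -3.6 -2. ]
```

```bash
python3 -m crank '[[[0,0,0],[-0.0127,0.0004,0.0272],0],[[0,0,0],[-0.0036,0.0186,-0.002],0],[[0,0,0],[0,0,0],0]]';python3 rel.py; python3 look.py w3; python3 -c "
import cv2;a=cv2.imread('pics/w3.png')[130:380,100:440];cv2.imwrite('pics/w3c.png',cv2.resize(a,(680,500)))"
```

```text
t: 7.65
position: [0.5133, -0.1458, 0.1631]
ee_rot: [0.213, -0.103, 0.971, -0.029]
ft_force: [0.2, -0.4, 0.4]
grip_width: 0.0006
gripper_force: 0.0
rel worm W mm [11.3 -0.6 29.1] F in W [-0.5 -0.3  0.3] turn [-0.001 -0.003  0.   ] t 7.65 from nut [66.7 -3.5 28.1]
nut_centre [([202.2, 264.1], 0.88)]
handle_grip [([451.7, 259.6], 0.84)]
worm_top []
jaw_pocket []
wrench [([306.7, 269.7], 0.72)]
[ 0.51326723 -0.14582484  0.16309658] [-0.51230684 -0.4461703   2.17038887  0.22721598  1.03921339 -2.3720491 ]
```

View pics/w3c.png

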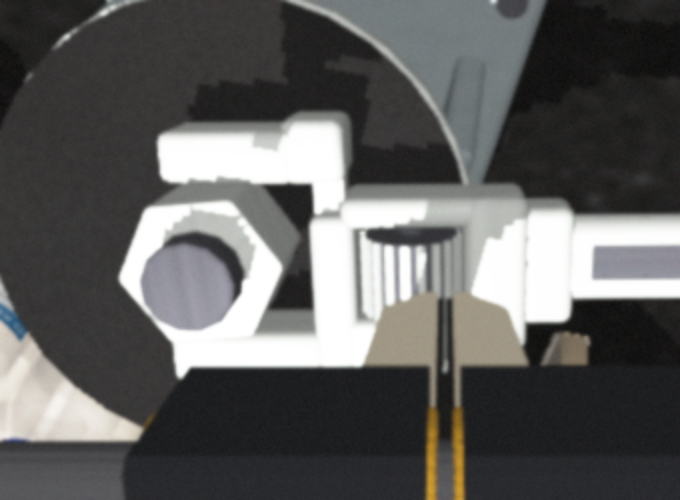

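```bash
cat > gap.py <<'E'
from fit import *
import pickle,sys
p=pickle.load(open("p.pkl","rb"));d,F,W=pts(p);c=pickle.load(open(sys.argv[1]+".pkl","rb"))[0][0]
for a in sys.argv[2:]:
    u,v,z=map(float,a.split(","))
    o,r=ray("wrist",(u,v),c);o=W.inv().apply(o-d["wrench"]);r=W.inv().apply(r)
    print(a,np.round(1e3*(o+r*(z/1e3-o[2])/r[2]),1))
E
python3 gap.py w3 220,221.5,22 190,221.5,22 250,286,22 200,232,31 175,232,31 231,234,31 160,269,31 241,263,31 227,298,31 202.2,264.1,31 178,232,31; python3 -c "
import cv2;a=cv2.imread('pics/w3.png')[180:330,150:350];cv2.imwrite('pics/w3d.png',cv2.resize(a,(800,600),interpolation=cv2.INTER_CUBIC))"
```

```text
220,221.5,22 [ 9.1 25.5 22. ]
190,221.5,22 [-7.7 25.5 22. ]
250,286,22 [ 23.8 -13.5  22. ]
200,232,31 [ 0.4 21.8 31. ]
175,232,31 [-13.1  21.8  31. ]
231,234,31 [17.  20.6 31. ]
160,269,31 [-23.7   0.5  31. ]
241,263,31 [21.4  4.  31. ]
227,298,31 [ 12.3 -17.   31. ]
202.2,264.1,31 [-0.   3.4 31. ]
178,232,31 [-11.5  21.8  31. ]
```

View pics/w3d.png

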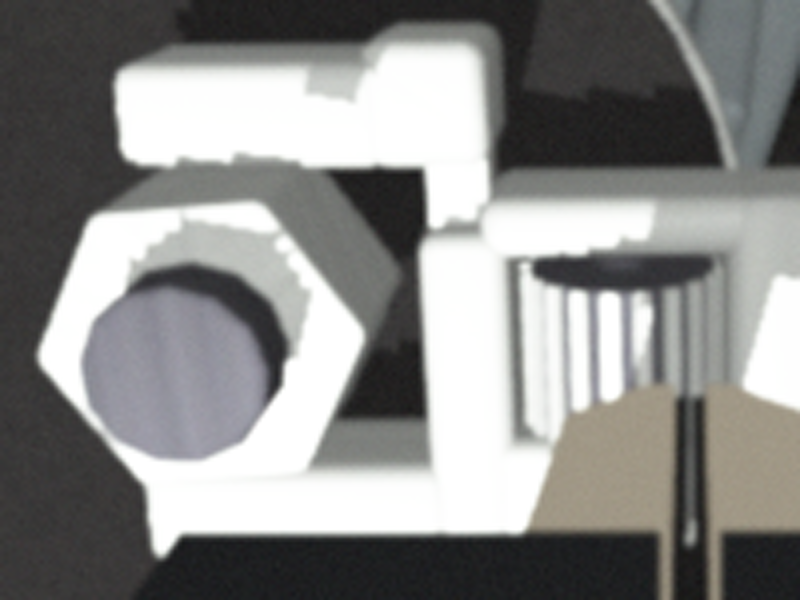

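```bash
python3 gap.py w3 240,221.3,22 240,297.5,22 256,260,22 172.5,233.75,31 215.5,230.75,31 241,263.75,31 226,298,31 185,299.5,31 159.5,268.75,31 311,262,28
```

```text
240,221.3,22 [20.3 25.6 22. ]
240,297.5,22 [ 17.5 -20.9  22. ]
256,260,22 [28.1  2.6 22. ]
172.5,233.75,31 [-14.6  20.8  31. ]
215.5,230.75,31 [ 8.8 22.4 31. ]
241,263.75,31 [21.4  3.6 31. ]
226,298,31 [ 11.7 -17.   31. ]
185,299.5,31 [-11.7 -17.9  31. ]
159.5,268.75,31 [-24.    0.7  31. ]
311,262,28 [60.   3.5 28. ]
```

```bash
python3 -m crank '[[[0,0,0],[0.0128,-0.0033,-0.026],0],[[0,0,0],[0.0002,0,-0.0004],0],[[0,0,0],[0,0,0],0]]';python3 rel.py
```

```text
t: 8.25
position: [0.5278, -0.1507, 0.1377]
ee_rot: [0.214, -0.102, 0.971, -0.03]
ft_force: [1.6, -1.2, 4.4]
grip_width: 0.0005
gripper_force: 1.4
rel worm W mm [ 6.4 -2.  -0.1] F in W [-2.  -3.   3.3] turn [-0.    -0.     0.001] t 8.25 from nut [61.8 -4.9 -1.1]
```

```bash
python3 -m crank '[[[0,0,0],[0.0005,0,-0.0011],0],[[0,0,0],[0.0007,-0.0039,0.0004],0],[[0,0,0],[0.0007,-0.0039,0.0004],0],[[0,0,0],[0.0005,-0.0029,0.0003],0]]';python3 rel.py;  python3 -m crank '[[[0,0,0],[-0.0034,0.0001,0.0073],0],[[0,0,0],[-0.0028,0.0146,-0.0015],0],[[0,0,0],[0.0023,0,-0.005],0],[[0,0,0],[0.0008,0,-0.0018],0],[[0,0,0],[0,0,0],0]]';python3 rel.py
```

```text
t: 8.65
position: [0.5298, -0.1598, 0.1385]
ee_rot: [0.214, -0.103, 0.971, -0.029]
ft_force: [-7.9, 9.2, 15.8]
grip_width: 0.0005
gripper_force: 9.5
rel worm W mm [-2.9 -2.2 -0.4] F in W [ 8.8 -1.4 17.8] turn [-0.003 -0.001 -0.   ] t 8.65 from nut [52.5 -5.  -1.4]
t: 9.15
position: [0.5253, -0.1455, 0.1347]
ee_rot: [0.212, -0.103, 0.971, -0.029]
ft_force: [-4.4, 1.9, 4.3]
grip_width: 0.0007
gripper_force: 2.8
rel worm W mm [12.3  0.3 -1.7] F in W [2.3 1.7 5.8] turn [-0.002 -0.005  0.   ] t 9.15 from nut [67.7 -2.6 -2.7]
```

```bash
python3 -m crank '[[[0,0,0],[0.0004,-0.0039,0.0011],0],[[0,0,0],[0.0007,-0.0039,0.0004],0],[[0,0,0],[0.0007,-0.0039,0.0004],0]]';python3 rel.py; python3 -m crank '[[[0,0,0],[0.0007,-0.0039,0.0004],0]]';python3 rel.py;  python3 -m crank '[[[0,0,0],[-0.0034,0.0001,0.0073],0],[[0,0,0],[-0.0028,0.0146,-0.0015],0],[[0,0,0],[0.0023,0,-0.005],0],[[0,0,0],[0.0008,0,-0.0018],0],[[0,0,0],[0,0,0],0]]';python3 rel.py
```

```text
t: 9.45
position: [0.526, -0.155, 0.1359]
ee_rot: [0.211, -0.103, 0.972, -0.026]
ft_force: [-21.9, 16.2, 22.0]
grip_width: 0.0006
gripper_force: 16.2
rel worm W mm [ 2.8  1.2 -1.1] F in W [17.7  7.  29.4] turn [-0.007 -0.008 -0.002] t 9.45 from nut [58.2 -1.7 -2.1]
t: 9.55
position: [0.5268, -0.1596, 0.1371]
ee_rot: [0.211, -0.103, 0.972, -0.027]
ft_force: [-19.3, 9.8, 17.1]
grip_width: 0.0003
gripper_force: 12.0
rel worm W mm [-2.   0.9 -0.4] F in W [11.5  8.  23.8] turn [-0.005 -0.007 -0.002] t 9.55 from nut [53.4 -1.9 -1.4]
t: 10.05
position: [0.5247, -0.1467, 0.1357]
ee_rot: [0.212, -0.103, 0.971, -0.029]
ft_force: [-0.8, -0.5, -0.1]
grip_width: 0.0007
gripper_force: 0.0
rel worm W mm [11.2  0.6 -0.6] F in W [-0.4  0.9  0.2] turn [-0.002 -0.004  0.001] t 10.05 from nut [66.6 -2.2 -1.6]
```

```bash
python3 -m crank '[[[0,0,0],[0.0011,-0.0039,-0.0005],0],[[0,0,0],[0.0007,-0.0039,0.0004],0],[[0,0,0],[0.0007,-0.0039,0.0004],0],[[0,0,0],[0.0004,-0.0019,0.0002],0]]';python3 rel.py;  python3 -m crank '[[[0,0,0],[-0.0034,0.0001,0.0073],0],[[0,0,0],[-0.0028,0.0146,-0.0015],0],[[0,0,0],[0.0023,0,-0.005],0],[[0,0,0],[0.0008,0,-0.0018],0],[[0,0,0],[0,0,0],0]]';python3 rel.py;python3 -m crank '[[[0,0,0],[0.0009,-0.0039,-0.0001],0],[[0,0,0],[0.0007,-0.0039,0.0004],0],[[0,0,0],[0.0007,-0.0039,0.0004],0],[[0,0,0],[0.0004,-0.0019,0.0002],0]]';python3 rel.py;  python3 -m crank '[[[0,0,0],[-0.0127,0.0004,0.0272],0],[[0,0,0],[-0.0028,0.0146,-0.0015],0],[[0,0,0],[0,0,0],0]]';python3 rel.py; python3 look.py w4;python3 -c "
import cv2;a=cv2.imread('pics/w4.png')[180:330,150:350];cv2.imwrite('pics/w4d.png',cv2.resize(a,(800,600),interpolation=cv2.INTER_CUBIC))"
```

```text
t: 10.45
position: [0.5275, -0.1591, 0.1375]
ee_rot: [0.212, -0.103, 0.971, -0.028]
ft_force: [-13.4, 9.3, 12.4]
grip_width: 0.0003
gripper_force: 8.8
rel worm W mm [-1.7  0.1 -0.3] F in W [10.3  4.8 17.1] turn [-0.004 -0.005 -0.001] t 10.45 from nut [53.7 -2.8 -1.3]
t: 10.95
position: [0.5246, -0.1456, 0.1355]
ee_rot: [0.212, -0.103, 0.971, -0.029]
ft_force: [-0.6, -0.0, 0.2]
grip_width: 0.0005
gripper_force: 0.0
rel worm W mm [12.2  0.6 -0.8] F in W [0.1 0.4 0.4] turn [-0.002 -0.004  0.001] t 10.95 from nut [67.6 -2.3 -1.8]
t: 11.35
position: [0.5272, -0.158, 0.1374]
ee_rot: [0.212, -0.103, 0.971, -0.028]
ft_force: [-12.9, 9.3, 12.6]
grip_width: 0.0002
gripper_force: 7.9
rel worm W mm [-0.6  0.2 -0.3] F in W [10.2  4.3 17. ] turn [-0.004 -0.005 -0.001] t 11.35 from nut [54.8 -2.7 -1.3]
t: 11.65
position: [0.5122, -0.1439, 0.1636]
ee_rot: [0.213, -0.103, 0.971, -0.03]
ft_force: [-0.4, 0.3, -0.1]
grip_width: 0.0007
gripper_force: 0.0
rel worm W mm [13.4 -0.3 30. ] F in W [0.3 0.3 0.1] turn [-0.001 -0.002  0.   ] t 11.65 from nut [68.7 -3.1 29. ]
nut_centre [([198.2, 265.2], 0.68)]
handle_grip [([437.6, 250.9], 0.91)]
worm_top [([289.2, 267.2], 0.97), ([197.3, 262.4], 0.49)]
jaw_pocket []
wrench []
[ 0.51218351 -0.14389741  0.16359367] [-0.50915711 -0.45348408  2.17479846  0.2255239   1.04053151 -2.36761552]
```

View pics/w4d.png

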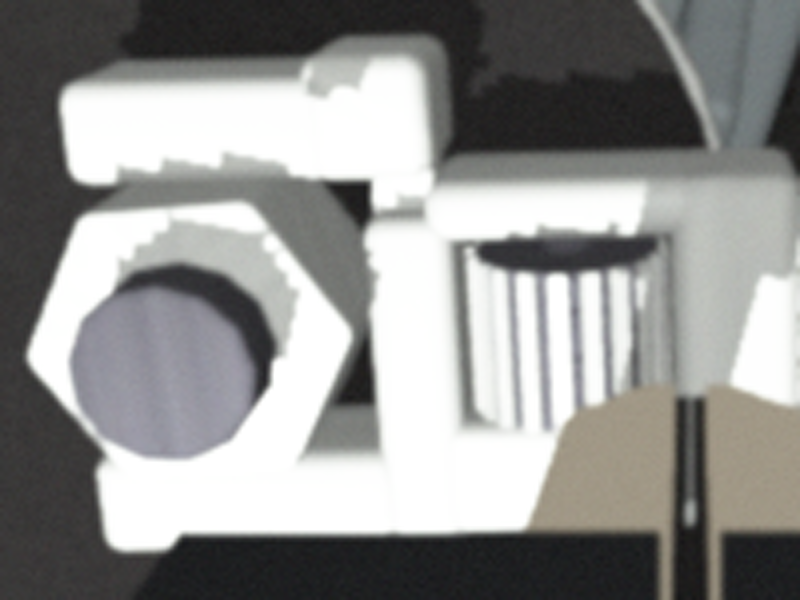

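```bash
python3 gap.py w4 175,225.9,22 235,223.5,22 238,294.5,22 244.5,250,22 237.5,264,31 156.5,269,31 165,234.5,31 211,230.5,31 180,294.5,31 224,295,31 289,264,29 437.6,250.9,11
```

```text
175,225.9,22 [-14.8  23.   22. ]
235,223.5,22 [19.1 24.4 22. ]
238,294.5,22 [ 18.2 -19.1  22. ]
244.5,250,22 [23.6  8.7 22. ]
237.5,264,31 [21.2  3.4 31. ]
156.5,269,31 [-24.1   0.5  31. ]
165,234.5,31 [-17.1  20.4  31. ]
211,230.5,31 [ 8.  22.6 31. ]
180,294.5,31 [-12.6 -15.   31. ]
224,295,31 [ 12.4 -15.3  31. ]
289,264,29 [49.6  2.6 29. ]
437.6,250.9,11 [138.3   4.5  11. ]
```

```bash
python3 -m crank '[[[0,0,0],[0.0126,-0.01,-0.0264],0],[[0,0,0],[0,0,0],0]]';python3 rel.py;python3 -m crank '[[[0,0,0],[0.0004,0,-0.0009],0],[[0,0,0],[0,0,0],0]]';python3 rel.py
```

```text
t: 12.15
position: [0.5266, -0.1552, 0.1372]
ee_rot: [0.214, -0.102, 0.971, -0.03]
ft_force: [0.0, -0.2, 1.5]
grip_width: 0.0004
gripper_force: 0.3
rel worm W mm [ 2.4  0.2 -0.1] F in W [-0.3 -0.6  1.3] turn [-0.001 -0.     0.001] t 12.15 from nut [57.8 -2.7 -1.1]
t: 12.35
position: [0.5261, -0.1549, 0.1367]
ee_rot: [0.214, -0.102, 0.971, -0.03]
ft_force: [-0.7, -0.9, 4.2]
grip_width: 0.0006
gripper_force: 2.3
rel worm W mm [ 2.7  0.7 -0.4] F in W [-1.2 -0.9  4.1] turn [-0.    -0.001  0.001] t 12.35 from nut [58.1 -2.1 -1.4]
```

Press 1 mm more, stroke 12 mm; return and repeat.

```bash
python3 -m crank '[[[0,0,0],[0.0005,0,-0.0011],0],[[0,0,0],[0.0007,-0.0039,0.0004],0],[[0,0,0],[0.0007,-0.0039,0.0004],0],[[0,0,0],[0.0006,-0.0034,0.0004],0]]';python3 rel.py; python3 -m crank '[[[0,0,0],[-0.0034,0.0001,0.0073],0],[[0,0,0],[-0.0028,0.0136,-0.0015],0],[[0,0,0],[0.0023,0,-0.005],0],[[0,0,0],[0.0008,0,-0.0018],0],[[0,0,0],[0,0,0],0]]';python3 rel.py
```

```text
t: 12.75
position: [0.5282, -0.1641, 0.1377]
ee_rot: [0.213, -0.103, 0.971, -0.028]
ft_force: [-16.7, 14.4, 24.9]
grip_width: 0.0004
gripper_force: 14.7
rel worm W mm [-6.7  0.5 -0.5] F in W [14.6  1.6 29.8] turn [-0.004 -0.002 -0.001] t 12.75 from nut [48.7 -2.4 -1.5]
t: 13.25
position: [0.5242, -0.1514, 0.1341]
ee_rot: [0.212, -0.103, 0.971, -0.029]
ft_force: [-4.1, 3.3, 5.3]
grip_width: 0.0
gripper_force: 3.8
rel worm W mm [ 6.8  2.7 -1.9] F in W [3.4 0.8 6.6] turn [-0.002 -0.004  0.   ] t 13.25 from nut [62.1 -0.1 -2.9]
```

```bash
python3 -m crank '[[[0,0,0],[0.0007,-0.0039,0.0004],0],[[0,0,0],[0.0007,-0.0039,0.0004],0],[[0,0,0],[0.0007,-0.0039,0.0004],0]]';python3 rel.py; python3 -m crank '[[[0,0,0],[0.0006,-0.0034,0.0004],0]]';python3 rel.py;python3 -m crank '[[[0,0,0],[-0.0127,0.0004,0.0272],0],[[0,0,0],[-0.0028,0.0146,-0.0015],0],[[0,0,0],[0,0,0],0]]';python3 rel.py; python3 look.py w5;python3 -c "
import cv2;a=cv2.imread('pics/w5.png')[180:330,150:350];cv2.imwrite('pics/w5d.png',cv2.resize(a,(800,600),interpolation=cv2.INTER_CUBIC))"
```

```text
t: 13.55
position: [0.5254, -0.1587, 0.136]
ee_rot: [0.211, -0.104, 0.972, -0.025]
ft_force: [-35.3, 25.1, 37.3]
grip_width: 0.0006
gripper_force: 24.2
rel worm W mm [-0.7  2.5 -0.8] F in W [27.3 10.7 49. ] turn [-0.01  -0.007 -0.004] t 13.55 from nut [54.7 -0.4 -1.8]
t: 13.65
position: [0.5262, -0.163, 0.1367]
ee_rot: [0.211, -0.104, 0.972, -0.026]
ft_force: [-27.9, 24.2, 30.3]
grip_width: 0.0003
gripper_force: 20.1
rel worm W mm [-5.2  2.4 -0.6] F in W [25.7  7.2 39.6] turn [-0.008 -0.007 -0.004] t 13.65 from nut [50.2 -0.5 -1.6]
t: 13.95
position: [0.5116, -0.1513, 0.1619]
ee_rot: [0.213, -0.103, 0.971, -0.029]
ft_force: [0.8, -0.0, -0.8]
grip_width: 0.0003
gripper_force: 0.0
rel worm W mm [ 6.5  2.6 28.6] F in W [-0.1 -0.3 -1. ] turn [-0.002 -0.003  0.   ] t 13.95 from nut [61.8 -0.3 27.6]
nut_centre [([209.8, 268.7], 0.86)]
handle_grip [([451.8, 255.5], 0.63)]
worm_top [([303.3, 271.3], 0.84)]
jaw_pocket []
wrench []
[ 0.51157841 -0.15126894  0.16186272] [-0.52692463 -0.44296433  2.17032286  0.23349928  1.03979198 -2.38901425]
```

View pics/w5d.png

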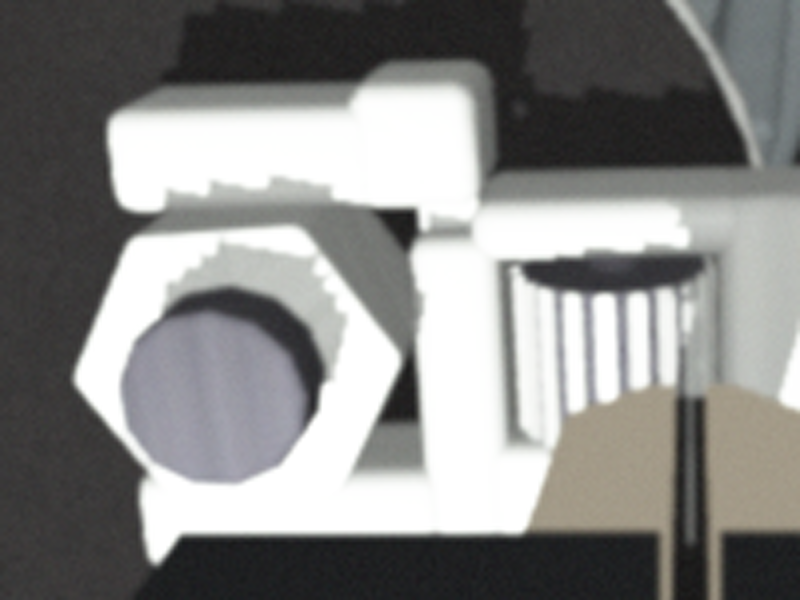

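```bash
python3 gap.py w5 185,232.5,22 250,231.5,22 250,298.75,22 254.5,260,22 250,270,31 169,275,31 184,239.5,31 224,236.5,31 187,301,31 236,302,31 303,270,29 451.8,255.5,11 305,305,30
```

```text
185,232.5,22 [-15.9  22.4  22. ]
250,231.5,22 [20.8 22.9 22. ]
250,298.75,22 [ 18.6 -18.3  22. ]
254.5,260,22 [22.5  6.  22. ]
250,270,31 [21.4  3.2 31. ]
169,275,31 [-23.8   0.3  31. ]
184,239.5,31 [-13.4  20.9  31. ]
224,236.5,31 [ 8.4 22.5 31. ]
187,301,31 [-15.3 -15.4  31. ]
236,302,31 [ 12.4 -16.1  31. ]
303,270,29 [50.7  2.5 29. ]
451.8,255.5,11 [139.9   4.9  11. ]
305,305,30 [ 51.5 -18.5  30. ]
```

```bash
python3 -m crank '[[[0,0,0],[0.0143,-0.0035,-0.0252],0],[[0,0,0],[0.0003,0,-0.0006],0],[[0,0,0],[0,0,0],0]]';python3 rel.py;python3 -m crank '[[[0,0,0],[0.0005,-0.002,-0.0007],0],[[0,0,0],[0.0007,-0.0039,0.0004],0],[[0,0,0],[0.0007,-0.0039,0.0004],0]]';python3 rel.py;python3 -m crank '[[[0,0,0],[0.0004,-0.002,0.0002],0]]';python3 rel.py; python3 -m crank '[[[0,0,0],[-0.0034,0.0001,0.0073],0],[[0,0,0],[-0.0024,0.0118,-0.0013],0],[[0,0,0],[0.0023,0,-0.005],0],[[0,0,0],[0.0006,0,-0.0012],0],[[0,0,0],[0,0,0],0]]';python3 rel.py
```

```text
t: 14.55
position: [0.528, -0.1559, 0.1379]
ee_rot: [0.214, -0.102, 0.971, -0.03]
ft_force: [3.1, 0.4, 5.3]
grip_width: 0.0004
gripper_force: 2.0
rel worm W mm [ 1.4 -1.2 -0.2] F in W [-0.7 -5.   3.5] turn [-0.001  0.     0.001] t 14.55 from nut [56.7 -4.1 -1.2]
t: 14.85
position: [0.5293, -0.1619, 0.1382]
ee_rot: [0.214, -0.103, 0.971, -0.027]
ft_force: [-11.8, 24.8, 24.8]
grip_width: 0.0005
gripper_force: 13.8
rel worm W mm [-4.8 -1.2 -0.5] F in W [23.8 -4.9 27.8] turn [-0.007 -0.001 -0.002] t 14.85 from nut [50.6 -4.  -1.5]
t: 14.95
position: [0.5296, -0.1634, 0.1384]
ee_rot: [0.214, -0.103, 0.971, -0.026]
ft_force: [-13.2, 25.3, 26.0]
grip_width: 0.0005
gripper_force: 14.8
rel worm W mm [-6.4 -1.3 -0.5] F in W [24.5 -4.3 29.5] turn [-0.008 -0.002 -0.002] t 14.95 from nut [49.  -4.1 -1.5]
t: 15.45
position: [0.5253, -0.1542, 0.1358]
ee_rot: [0.212, -0.103, 0.971, -0.029]
ft_force: [-7.9, 5.5, 10.0]
grip_width: 0.0003
gripper_force: 6.7
rel worm W mm [ 3.7  1.7 -0.9] F in W [ 5.8  1.7 12.5] turn [-0.003 -0.004 -0.   ] t 15.45 from nut [59.  -1.2 -1.9]
```

```bash
python3 -m crank '[[[0,0,0],[0.0009,-0.0039,0],0],[[0,0,0],[0.0007,-0.0039,0.0004],0]]';python3 rel.py;python3 -m crank '[[[0,0,0],[0.0006,-0.003,0.0003],0]]';python3 rel.py;python3 -m crank '[[[0,0,0],[-0.0127,0.0004,0.0272],0],[[0,0,0],[-0.0028,0.0146,-0.0015],0],[[0,0,0],[0,0,0],0]]';python3 rel.py; python3 look.py w6;python3 -c "
import cv2;a=cv2.imread('pics/w6.png')[180:330,150:350];cv2.imwrite('pics/w6d.png',cv2.resize(a,(800,600),interpolation=cv2.INTER_CUBIC))"
```

```text
t: 15.65
position: [0.5262, -0.1584, 0.1364]
ee_rot: [0.211, -0.104, 0.972, -0.025]
ft_force: [-29.5, 26.2, 34.0]
grip_width: 0.0005
gripper_force: 21.5
rel worm W mm [-0.6  1.6 -0.7] F in W [27.6  6.6 43.6] turn [-0.009 -0.007 -0.003] t 15.65 from nut [54.7 -1.3 -1.7]
t: 15.75
position: [0.5268, -0.1618, 0.137]
ee_rot: [0.212, -0.104, 0.972, -0.025]
ft_force: [-25.5, 25.5, 29.7]
grip_width: 0.0005
gripper_force: 19.7
rel worm W mm [-4.1  1.5 -0.6] F in W [26.6  5.  38.1] turn [-0.009 -0.007 -0.003] t 15.75 from nut [51.3 -1.4 -1.6]
t: 16.05
position: [0.512, -0.1501, 0.1621]
ee_rot: [0.213, -0.103, 0.971, -0.029]
ft_force: [0.1, 0.4, -0.0]
grip_width: 0.0006
gripper_force: 0.0
rel worm W mm [ 7.5  1.8 28.6] F in W [ 0.4 -0.2 -0.1] turn [-0.002 -0.003  0.   ] t 16.05 from nut [62.9 -1.1 27.6]
nut_centre [([209.2, 270.0], 0.89)]
handle_grip [([448.2, 254.9], 0.81)]
worm_top [([302.6, 269.3], 0.96)]
jaw_pocket []
wrench []
[ 0.51204884 -0.15006283  0.16209414] [-0.52351116 -0.44284039  2.16969384  0.23193735  1.03989783 -2.38503087]
```

View pics/w6d.png

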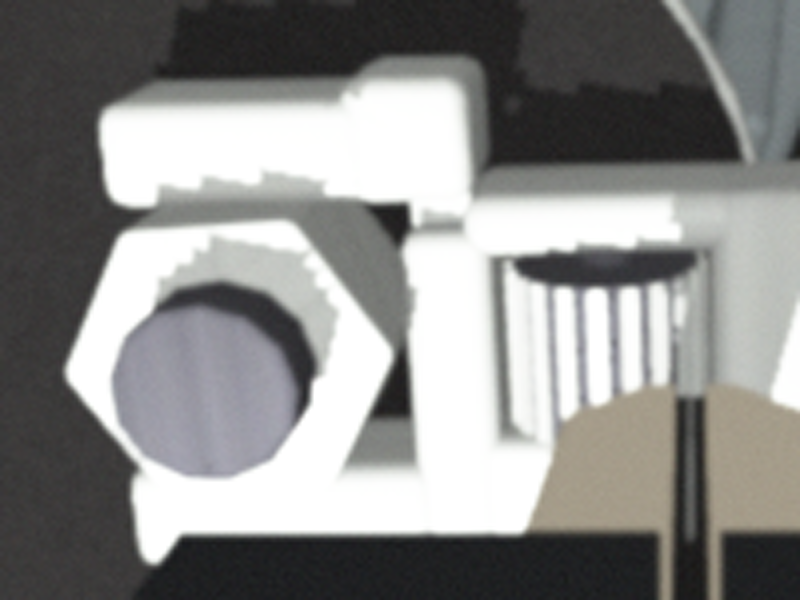

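```bash
cat > edge.py <<'E'
import sys,cv2,numpy as np
for n,c in [a.split(":") for a in sys.argv[1:]]:
    g=cv2.imread(f"pics/{n}.png",0).astype(float); c=int(c); p=g[:,c-2:c+3].mean(1)
    d=np.diff(p)
    def sub(lo,hi,sgn):
        i=lo+np.argmax(sgn*d[lo:hi]); w=np.clip(sgn*d[i-2:i+3],0,None); return round((np.arange(i-2,i+3)*w).sum()/w.sum()+.5,2)
    a=sub(215,240,-1);b=sub(285,305,1);print(n,c,a,b,round(b-a,2), p[215:240].astype(int).tolist(),p[280:305].astype(int).tolist())
E
python3 edge.py w3:244 w3:250 w4:236 w4:240 w5:247 w5:251 w6:245 w6:249
python3 -m crank '[[[0,0,0],[0.0148,-0.005,-0.0252],0],[[0,0,0],[0.0003,0,-0.0006],0],[[0,0,0],[0,0,0],0]]';python3 rel.py;python3 -m crank '[[[0,0,0],[0.0009,-0.002,-0.0016],0],[[0,0,0],[0.0007,-0.0039,0.0004],0],[[0,0,0],[0.0007,-0.0039,0.0004],0]]';python3 rel.py;python3 -m crank '[[[0,0,0],[0.0004,-0.002,0.0002],0]]';python3 rel.py; python3 -m crank '[[[0,0,0],[-0.0127,0.0004,0.0272],0],[[0,0,0],[-0.0028,0.0146,-0.0015],0],[[0,0,0],[0,0,0],0]]';python3 rel.py;python3 look.py w7; python3 edge.py w7:245 w7:249
```

```text
w3 244 221.25 296.58 75.33 [254, 254, 254, 253, 251, 238, 167, 73, 34, 32, 31, 32, 32, 32, 32, 32, 31, 33, 30, 34, 34, 40, 51, 61, 73] [32, 33, 32, 38, 64, 99, 118, 123, 126, 126, 125, 126, 126, 128, 131, 144, 167, 197, 224, 239, 248, 253, 254, 254, 254]
w3 250 221.52 296.57 75.05 [255, 255, 255, 254, 253, 247, 197, 91, 36, 31, 31, 32, 32, 32, 33, 33, 33, 33, 33, 33, 33, 33, 33, 32, 32] [32, 31, 31, 40, 67, 100, 118, 123, 126, 126, 124, 126, 127, 129, 131, 143, 170, 197, 225, 240, 249, 252, 254, 254, 254]
w4 236 224.66 292.79 68.13 [255, 255, 255, 255, 255, 255, 254, 254, 250, 212, 104, 41, 32, 35, 38, 46, 57, 66, 81, 94, 103, 110, 112, 113, 114] [48, 80, 107, 121, 125, 126, 125, 125, 126, 128, 130, 137, 158, 188, 217, 235, 246, 251, 253, 254, 254, 254, 255, 255, 255]
w4 240 224.59 292.74 68.15 [255, 255, 255, 255, 255, 255, 254, 254, 249, 211, 108, 54, 48, 49, 49, 47, 43, 41, 42, 53, 73, 103, 130, 152, 162] [49, 86, 111, 120, 125, 125, 124, 124, 126, 128, 130, 137, 159, 191, 219, 236, 246, 252, 253, 254, 254, 254, 254, 255, 255]
w5 247 231.58 285.5 53.92 [255, 255, 255, 255, 255, 25
[... 2184 characters left out ...]
304.2, 271.3], 0.71)]
jaw_pocket []
wrench []
[ 0.5144876  -0.15202804  0.16201029] [-0.52489263 -0.43277945  2.16284234  0.23313309  1.03671023 -2.38747434]
w7 245 227.43 294.51 67.08 [254, 254, 254, 254, 254, 254, 254, 254, 254, 254, 253, 249, 205, 108, 70, 79, 92, 101, 107, 113, 115, 116, 115, 115, 115] [185, 164, 155, 155, 152, 145, 136, 130, 126, 124, 129, 129, 131, 145, 170, 199, 226, 239, 249, 253, 254, 254, 254, 254, 255]
w7 249 227.69 294.52 66.83 [255, 255, 255, 255, 255, 255, 255, 255, 255, 255, 254, 251, 216, 108, 40, 33, 35, 42, 51, 63, 75, 87, 97, 105, 112] [38, 40, 67, 100, 119, 124, 127, 127, 125, 125, 128, 129, 132, 146, 171, 201, 226, 241, 249, 253, 254, 254, 254, 254, 255]
```

```bash
for a in "w3 247 221.4 296.6" "w4 238 224.6 292.8" "w5 249 231.6 297.9" "w6 247 230.3 296.4" "w7 247 227.6 294.5"; do set -- $a; echo $1; python3 gap.py $1 $2,$3,22 $2,$4,22 302,270,30; done
python3 - <<'E'
import sys; sys.path.insert(0,'.')
from fit import *
import pickle
p=pickle.load(open("p.pkl","rb"));d,F,W=pts(p)
for n in ["w3","w4","w5","w6","w7"]:
    for c,k,uv,_ in pickle.load(open(n+".pkl","rb")):
        z={"nut_centre":31,"handle_grip":11,"worm_top":30,"wrench":0}[k]
        o,r=ray("",uv,c);o=W.inv().apply(o-d["wrench"]);r=W.inv().apply(r);print(n,k,np.round(1e3*(o+r*(z/1e3-o[2])/r[2]),1))
E
```

```text
w3
247,221.4,22 [24.2 25.5 22. ]
247,296.6,22 [ 21.7 -20.3  22. ]
302,270,30 [55.  -0.5 30. ]
w4
238,224.6,22 [20.8 23.7 22. ]
238,292.8,22 [ 18.2 -18.   22. ]
302,270,30 [56.9 -0.6 30. ]
w5
249,231.6,22 [20.2 22.9 22. ]
249,297.9,22 [ 18.  -17.7  22. ]
302,270,30 [50.1  2.8 30. ]
w6
247,230.3,22 [20.2 22.9 22. ]
247,296.4,22 [ 18.  -17.5  22. ]
302,270,30 [51.2  2.1 30. ]
w7
247,227.6,22 [18.1 23.  22. ]
247,294.5,22 [ 15.9 -17.5  22. ]
302,270,30 [48.9  0.8 30. ]
w3 nut_centre [-0.   3.4 31. ]
w3 handle_grip [145.1  -1.   11. ]
w3 wrench [ 56.4 -11.6   0. ]
w4 nut_centre [-0.7  2.7 31. ]
w4 handle_grip [138.3   4.5  11. ]
w4 worm_top [49.8  1.1 30. ]
w5 nut_centre [-0.8  4.  31. ]
w5 handle_grip [139.9   4.9  11. ]
w5 worm_top [50.9  2.1 30. ]
w6 nut_centre [-0.1  2.5 31. ]
w6 handle_grip [138.8   4.5  11. ]
w6 worm_top [51.6  2.5 30. ]
w7 nut_centre [-0.1  3.4 31. ]
w7 handle_grip [137.6   5.6  11. ]
w7 worm_top [50.1 -0.  30. ]
```

```bash
cat > arc.py <<'E'
from fit import *
import pickle,sys
p=pickle.load(open("p.pkl","rb"));d,F,W=pts(p)
nut0=d["nut_centre"]+W.apply([-.001,.002,-.031])   # on pad plane
def pose(phi,r,n,t=0):   # phi deg heading in F, t tangential offset (+ = CCW)
    H=F*R.from_euler('z',phi,degrees=True); m=H.as_matrix()
    # tool x = radial outward, z=-normal, y = z x x
    x=m[:,0];z=-m[:,2];y=np.cross(z,x)
    return nut0+H.apply([r,t,n]), R.from_matrix(np.c_[x,y,z])
def cur():
    s=ctrl.state();return s["position"],R.from_quat(np.roll(s["ee_rot"],-1)),s
def whereami():
    P,Q,s=cur();q=F.inv().apply(P-nut0);f=F.inv().apply(s["ft_force"]);h=np.degrees(np.arctan2(q[1],q[0]))
    x=F.inv().apply(Q.as_matrix()[:,0]);H=R.from_euler('z',h,degrees=True)
    print(f"t {s['t']:.2f} phi {h:.1f} r {1e3*np.hypot(*q[:2]):.1f} n {1e3*q[2]:.1f} toolx heading {np.degrees(np.arctan2(x[1],x[0])):.1f} F(rad,tan,n) {np.round(H.inv().apply(f),1)} grip {s['grip_width']:.4f} j {np.round(s['joint_positions'],2)}")
def step(phi,r,n,t=0):
    P,Q,s=cur();P2,Q2=pose(phi,r,n,t);print("turn",(Q2*Q.inv()).as_rotvec().round(4),"shift",(P2-P).round(4))
if __name__=="__main__":
    whereami()
    if len(sys.argv)>3: step(*map(float,[sys.argv[1]])if 0 else [float(sys.argv[1]),float(sys.argv[2])/1e3,float(sys.argv[3])/1e3,float(sys.argv[4])/1e3 if len(sys.argv)>4 else 0])
E
python3 arc.py 105 155 57; python3 -c "
from arc import *
print(F.as_matrix().round(3)); P,Q,s=cur(); print(Q.as_matrix().round(3))"
```

```text
t 17.65 phi 100.2 r 61.1 n 56.7 toolx heading -166.0 F(rad,tan,n) [-1.2  0.1 -0.5] grip 0.0002 j [-0.53 -0.43  2.16  0.23  1.04 -2.39]
turn [ 0.6518 -0.025  -1.4097] shift [-0.0235  0.0905 -0.0121]
[[ 0.906  0.035 -0.422]
 [-0.031  0.999  0.015]
 [ 0.423  0.     0.906]]
[[-0.889 -0.186  0.418]
 [-0.211  0.977 -0.013]
 [-0.406 -0.1   -0.908]]
```

```bash
python3 -m crank '[[[0,0,0],[-0.0059,0.0226,-0.003],50],[[0,0,0],[-0.0059,0.0226,-0.003],50],[[0,0,0],[-0.0059,0.0226,-0.003],50],[[0,0,0],[-0.0059,0.0226,-0.003],50],[[0.0543,-0.0021,-0.1175],[0,0,0],50],[[0.0543,-0.0021,-0.1175],[0,0,0],50],[[0.0543,-0.0021,-0.1175],[0,0,0],50],[[0.0543,-0.0021,-0.1175],[0,0,0],50],[[0.0543,-0.0021,-0.1175],[0,0,0],50],[[0.0543,-0.0021,-0.1175],[0,0,0],50],[[0.0543,-0.0021,-0.1175],[0,0,0],50],[[0.0543,-0.0021,-0.1175],[0,0,0],50]]'; python3 -m crank '[[[0.0543,-0.0021,-0.1175],[0,0,0],50],[[0.0543,-0.0021,-0.1175],[0,0,0],50],[[0.0543,-0.0021,-0.1175],[0,0,0],50],[[0.0543,-0.0021,-0.1175],[0,0,0],50],[[0,0,0],[0,0,0],50]]'; python3 arc.py 105 155 45; python3 look.py w8
```

```text
t: 18.85
position: [0.4909, -0.0624, 0.1494]
ee_rot: [0.2, 0.394, 0.893, 0.08]
ft_force: [1.4, -0.6, 0.6]
grip_width: 0.0463
gripper_force: 0.0
t: 19.35
position: [0.4909, -0.0623, 0.1495]
ee_rot: [0.174, 0.609, 0.764, 0.128]
ft_force: [0.3, -0.8, -0.5]
grip_width: 0.0464
gripper_force: 0.0
t 19.35 phi 104.9 r 154.9 n 57.4 toolx heading 104.9 F(rad,tan,n) [-0.8  0.1 -0.6] grip 0.0464 j [-0.32 -0.6   2.3   0.14  1.03 -0.59]
turn [ 0.0004 -0.0011  0.0024] shift [ 0.005  -0.0001 -0.0113]
nut_centre []
handle_grip [([326.7, 288.2], 0.87)]
worm_top [([326.4, 425.1], 0.75)]
jaw_pocket [([330.2, 423.5], 0.74)]
wrench []
[ 0.49085557 -0.06232091  0.14945028] [-0.3207085  -0.6005037   2.29776687  0.1377401   1.02859683 -0.59175007]
```

View pics/w8.png

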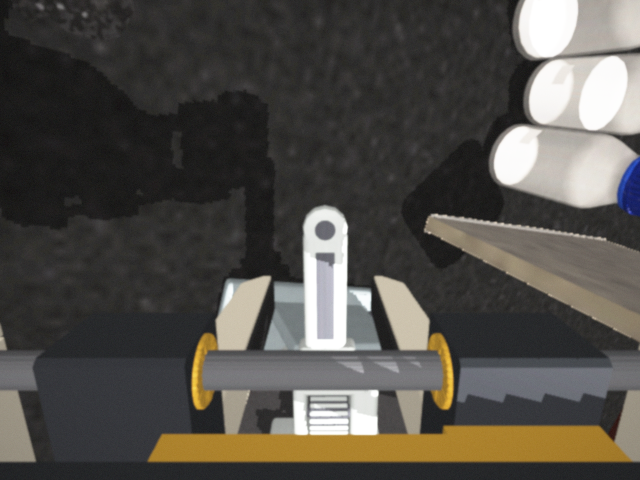

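Run:
```python
from arc import *
for cam,uv in [("scene",(274,279)),("scene",(328,203)),("side",(276,297)),("side",(336,203))]:
    o,r=ray(cam,uv);print(cam,uv,(o-r*o[2]/r[2]).round(3))
for phi in [105,90,75,65,58]:
    P,Q=pose(phi,.155,-.005);m=Q.as_matrix()
    # hand body corners
    for sy in (-.094,.094):
        for b in (.084,.2): print(phi,sy,b,np.round(P-m[:,2]*b+m[:,1]*sy,3),end=' ')
    print()
```

```text
scene (274, 279) [ 0.677 -0.053  0.   ]
scene (328, 203) [ 0.679 -0.414  0.   ]
side (276, 297) [ 0.672 -0.051 -0.   ]
side (336, 203) [ 0.717 -0.484  0.   ]
105 -0.094 0.084 [ 0.398 -0.083  0.131] 105 -0.094 0.2 [ 0.349 -0.082  0.236] 105 0.094 0.084 [ 0.565 -0.04   0.207] 105 0.094 0.2 [ 0.516 -0.039  0.312] 
90 -0.094 0.084 [ 0.433 -0.055  0.146] 90 -0.094 0.2 [ 0.384 -0.053  0.251] 90 0.094 0.084 [ 0.603 -0.061  0.226] 90 0.094 0.2 [ 0.554 -0.059  0.331] 
75 -0.094 0.084 [ 0.473 -0.037  0.164] 75 -0.094 0.2 [ 0.424 -0.036  0.27 ] 75 0.094 0.084 [ 0.636 -0.092  0.241] 75 0.094 0.2 [ 0.587 -0.09   0.346] 
65 -0.094 0.084 [ 0.501 -0.032  0.178] 65 -0.094 0.2 [ 0.452 -0.03   0.283] 65 0.094 0.084 [ 0.653 -0.117  0.25 ] 65 0.094 0.2 [ 0.604 -0.115  0.355] 
58 -0.094 0.084 [ 0.521 -0.032  0.187] 58 -0.094 0.2 [ 0.472 -0.03   0.292] 58 0.094 0.084 [ 0.662 -0.136  0.254] 58 0.094 0.2 [ 0.613 -0.135  0.359]
```

```bash
python3 arc.py 105 155 57 38; python3 arc.py 105 155 -22 38
```

```text
t 19.65 phi 104.8 r 155.0 n 57.6 toolx heading 105.1 F(rad,tan,n) [-0.2  0.9 -0.2] grip 0.0464 j [-0.32 -0.6   2.3   0.14  1.03 -0.6 ]
turn [ 0.0021 -0.0007 -0.0012] shift [-0.0337 -0.0087 -0.0163]
t 19.65 phi 104.8 r 155.0 n 57.6 toolx heading 105.1 F(rad,tan,n) [-0.2  0.9 -0.2] grip 0.0464 j [-0.32 -0.6   2.3   0.14  1.03 -0.6 ]
turn [ 0.0021 -0.0007 -0.0012] shift [-0.0003 -0.0099 -0.0878]
```

```bash
python3 -m crank '[[[0,0,0],[-0.017,-0.0044,-0.008],0],[[0,0,0],[-0.017,-0.0044,-0.008],0],[[0,0,0],[0,0,0],0],[[0,0,0],[0,0,0],0],[[0,0,0],[0.0112,-0.0004,-0.0239],0],[[0,0,0],[0.0112,-0.0004,-0.0239],0],[[0,0,0],[0.0112,-0.0004,-0.0239],0],[[0,0,0],[0,0,0],0]]'; python3 arc.py 105 155 -22 27;python3 arc.py 95 155 -22 27
```

```text
t: 20.45
position: [0.4894, -0.0711, 0.0585]
ee_rot: [0.171, 0.608, 0.765, 0.127]
ft_force: [-1.5, 0.3, -0.8]
grip_width: 0.0003
gripper_force: 0.0
t 20.45 phi 119.4 r 161.7 n -24.6 toolx heading 105.0 F(rad,tan,n) [ 1.   1.3 -0.1] grip 0.0003 j [-0.35 -0.46  2.38  0.18  0.82 -0.67]
turn [-0.0005 -0.0061 -0.0006] shift [0.0109 0.0015 0.0079]
t 20.45 phi 119.4 r 161.7 n -24.6 toolx heading 105.0 F(rad,tan,n) [ 1.   1.3 -0.1] grip 0.0003 j [-0.35 -0.46  2.38  0.18  0.82 -0.67]
turn [ 0.0727 -0.0086 -0.159 ] shift [0.0346 0.01   0.0188]
```

```bash
python3 -m crank '[[[0,0,0],[0.0109,0.0015,0.006],0],[[0.0183,-0.0006,-0.0395],[0.0059,0.0021,0.0027],0],[[0,0,0],[0,0,0],0]]'; python3 arc.py 98 155 -23 27; python3 -m crank '[[[0.0183,-0.0006,-0.0395],[0.0059,0.0021,0.0027],0],[[0.0183,-0.0006,-0.0395],[0.0059,0.0021,0.0027],0],[[0,0,0],[0,0,0],0]]'; python3 arc.py 92 155 -23 27
```

```text
t: 20.75
position: [0.5077, -0.0681, 0.0716]
ee_rot: [0.171, 0.624, 0.751, 0.132]
ft_force: [-1.3, 0.2, -2.1]
grip_width: 0.0008
gripper_force: 0.6
t 20.75 phi 111.6 r 155.4 n -20.4 toolx heading 102.5 F(rad,tan,n) [ 0.9  1.9 -1.3] grip 0.0008 j [-0.32 -0.42  2.33  0.16  0.82 -0.59]
turn [ 0.0343 -0.0023 -0.0714] shift [0.0094 0.0049 0.0014]
t: 21.05
position: [0.5182, -0.0642, 0.0762]
ee_rot: [0.164, 0.656, 0.723, 0.138]
ft_force: [-7.9, -1.0, -0.6]
grip_width: 0.0005
gripper_force: 4.0
t 21.05 phi 107.2 r 155.7 n -20.6 toolx heading 97.6 F(rad,tan,n) [1.  7.4 2.7] grip 0.0005 j [-0.3  -0.39  2.3   0.15  0.82 -0.48]
turn [ 0.042  -0.0048 -0.0874] shift [0.0135 0.0047 0.0035]
```

```bash
python3 -m crank '[[[0.0183,-0.0006,-0.0395],[0.0061,0.0021,0.0023],0],[[0.0183,-0.0006,-0.0395],[0.0061,0.0018,0.0025],0],[[0,0,0],[0,0,0],0]]'; python3 arc.py 87 155 -21 25;  python3 -m crank '[[[0.0183,-0.0006,-0.0395],[0.0061,0.0015,0.0027],0],[[0.0183,-0.0006,-0.0395],[0.0061,0.0015,0.0027],0],[[0,0,0],[0,0,0],0]]'; python3 arc.py 82 155 -21 25
```

```text
t: 21.35
position: [0.5309, -0.0606, 0.0814]
ee_rot: [0.159, 0.687, 0.694, 0.145]
ft_force: [-4.2, -2.1, -2.9]
grip_width: 0.0005
gripper_force: 2.4
t 21.35 phi 102.0 r 156.2 n -21.2 toolx heading 92.6 F(rad,tan,n) [-1.2  5.3 -0.9] grip 0.0005 j [-0.28 -0.36  2.26  0.14  0.82 -0.36]
turn [ 0.0427 -0.0039 -0.0871] shift [0.0142 0.0028 0.0068]
t: 21.65
position: [0.5435, -0.0578, 0.0871]
ee_rot: [0.153, 0.717, 0.663, 0.152]
ft_force: [-2.3, -1.7, -2.0]
grip_width: 0.0005
gripper_force: 1.3
t 21.65 phi 96.8 r 157.1 n -21.3 toolx heading 87.6 F(rad,tan,n) [-1.4  3.1 -0.9] grip 0.0005 j [-0.27 -0.33  2.23  0.13  0.82 -0.26]
turn [ 0.0432 -0.0031 -0.087 ] shift [0.014  0.0005 0.0068]
```

```bash
python3 -m crank '[[[0.0183,-0.0006,-0.0395],[0.0061,0.0003,0.0028],0],[[0.0183,-0.0006,-0.0395],[0.0061,0.0001,0.0028],0],[[0.0183,-0.0006,-0.0395],[0.0061,0,0.0028],0],[[0,0,0],[0,0,0],0]]'; python3 arc.py 75 155 -21 25;  python3 -m crank '[[[0.0183,-0.0006,-0.0395],[0.0061,-0.0006,0.0028],0],[[0.0183,-0.0006,-0.0395],[0.0061,-0.0008,0.0028],0],[[0,0,0],[0,0,0],0]]'; python3 arc.py 70 155 -21 25
```

```text
t: 22.05
position: [0.5613, -0.0568, 0.095]
ee_rot: [0.142, 0.759, 0.615, 0.162]
ft_force: [-4.2, 0.1, -4.1]
grip_width: 0.0002
gripper_force: 2.3
t 22.05 phi 89.7 r 157.6 n -21.7 toolx heading 80.1 F(rad,tan,n) [-0.1  5.5 -2. ] grip 0.0002 j [-0.25 -0.28  2.18  0.12  0.82 -0.11]
turn [ 0.0388 -0.0044 -0.0799] shift [ 0.0135 -0.0019  0.007 ]
t: 22.35
position: [0.5735, -0.0578, 0.1006]
ee_rot: [0.134, 0.785, 0.582, 0.168]
ft_force: [-3.5, 3.7, -3.5]
grip_width: 0.0003
gripper_force: 2.4
t 22.35 phi 84.8 r 157.7 n -21.7 toolx heading 75.1 F(rad,tan,n) [ 3.1  5.1 -1.6] grip 0.0003 j [-0.25 -0.25  2.14  0.12  0.83 -0.01]
turn [ 0.0383 -0.0046 -0.0804] shift [ 0.0135 -0.0033  0.0071]
```

```bash
python3 -m crank '[[[0.0183,-0.0006,-0.0395],[0.0061,-0.0014,0.0029],0],[[0.0183,-0.0006,-0.0395],[0.0061,-0.0016,0.0029],0],[[0,0,0],[0,0,0],0]]'; python3 arc.py 65 155 -21 25;  python3 -m crank '[[[0.0183,-0.0006,-0.0395],[0.0059,-0.0021,0.0029],0],[[0.0183,-0.0006,-0.0395],[0.0058,-0.0021,0.0029],0],[[0,0,0],[0,0,0],0]]'; python3 arc.py 60 155 -21 25
```

```text
t: 22.65
position: [0.5863, -0.0604, 0.1068]
ee_rot: [0.127, 0.809, 0.547, 0.174]
ft_force: [-1.6, 2.8, -3.4]
grip_width: 0.0006
gripper_force: 1.9
t 22.65 phi 79.6 r 157.5 n -21.5 toolx heading 70.1 F(rad,tan,n) [ 2.2  3.4 -2.3] grip 0.0006 j [-0.25 -0.22  2.1   0.12  0.84  0.07]
turn [ 0.0379 -0.0036 -0.0808] shift [ 0.0127 -0.0043  0.0065]
t: 22.95
position: [0.595, -0.0624, 0.1103]
ee_rot: [0.116, 0.832, 0.512, 0.177]
ft_force: [-19.9, 14.7, 6.3]
grip_width: 0.0004
gripper_force: 10.8
t 22.95 phi 76.1 r 157.8 n -22.1 toolx heading 65.1 F(rad,tan,n) [ 9.7 18.8 14.3] grip 0.0004 j [-0.25 -0.19  2.07  0.12  0.85  0.16]
turn [ 0.0343 -0.0109 -0.0828] shift [ 0.0156 -0.007   0.0086]
```

```bash
python3 -m crank '[[[0,0,0],[0,0,0],0],[[0,0,0],[0,0,0],0],[[0,0,0],[0,0,0],0]]'; python3 arc.py; python3 -m crank '[[[0,0,0],[-0.0095,0.0045,-0.0045],0],[[0,0,0],[-0.0095,0.0045,-0.0045],0],[[0,0,0],[-0.0095,0.0045,-0.0045],0],[[0,0,0],[-0.011,0.0004,0.024],0],[[0,0,0],[-0.011,0.0004,0.024],0],[[0,0,0],[-0.011,0.0004,0.024],0],[[0,0,0],[-0.011,0.0004,0.024],0],[[0,0,0],[0,0,0],0]]'; python3 arc.py 67 120 75 0; python3 look.py w9
python3 - <<'E'
from arc import *
import pickle
for c,k,uv,_ in pickle.load(open("w9.pkl","rb")):
    z={"nut_centre":.031,"handle_grip":.011,"worm_top":.03,"jaw_pocket":.031,"wrench":0}[k]
    o,r=ray("",uv,c);o=F.inv().apply(o-nut0);r=F.inv().apply(r);q=o+r*(z-o[2])/r[2];print(k,q.round(4),np.degrees(np.arctan2(q[1],q[0])).round(1))
E
```

```text
t: 23.25
position: [0.595, -0.0624, 0.1103]
ee_rot: [0.116, 0.832, 0.513, 0.177]
ft_force: [-18.2, 16.1, 5.9]
grip_width: 0.0004
gripper_force: 10.1
t 23.25 phi 76.1 r 157.8 n -22.1 toolx heading 65.2 F(rad,tan,n) [11.5 17.8 13.3] grip 0.0004 j [-0.25 -0.19  2.07  0.12  0.85  0.16]
t: 24.05
position: [0.527, -0.0512, 0.1997]
ee_rot: [0.123, 0.831, 0.511, 0.182]
ft_force: [0.3, -0.3, 0.8]
grip_width: 0.0004
gripper_force: 0.0
t 24.05 phi 85.2 r 162.6 n 87.8 toolx heading 65.2 F(rad,tan,n) [-0.3 -0.6  0.6] grip 0.0004 j [-0.26 -0.52  2.16  0.1   1.07  0.18]
turn [-0.0098  0.0062  0.0308] shift [ 0.0337 -0.0528  0.0024]
nut_centre []
handle_grip [([396.4, 261.3], 0.91)]
worm_top []
jaw_pocket []
wrench []
[ 0.52695154 -0.05117157  0.19966169] [-0.25942118 -0.52044083  2.15640718  0.10416105  1.07474103  0.18020501]
handle_grip [0.0554 0.1288 0.011 ] 66.7
```

```bash
python3 -m crank '[[[-0.0553,0.002,0.1187],[-0.0048,-0.0084,-0.0021],0],[[-0.0553,0.002,0.1187],[-0.0048,-0.0084,-0.0021],0],[[-0.0553,0.002,0.1187],[-0.0048,-0.0084,-0.0021],0],[[-0.0553,0.002,0.1187],[-0.0048,-0.0084,-0.0021],0],[[-0.0553,0.002,0.1187],[-0.0048,-0.0084,-0.0021],0],[[-0.0553,0.002,0.1187],[-0.0048,-0.0084,-0.0021],0],[[-0.0553,0.002,0.1187],[-0.0048,-0.0084,-0.0021],0],[[-0.0553,0.002,0.1187],[-0.0048,-0.0084,-0.0021],0],[[-0.0553,0.002,0.1187],[-0.0048,-0.0084,-0.0021],0],[[-0.0553,0.002,0.1187],[-0.0048,-0.0084,-0.0021],0],[[-0.0553,0.002,0.1187],[-0.0048,-0.0084,-0.0021],0],[[-0.0553,0.002,0.1187],[-0.0048,-0.0084,-0.0021],0]]'; python3 -m crank '[[[0,0,0],[0,0,0],0]]'; python3 arc.py; python3 look.py w10
```

```text
t: 25.55
position: [0.4673, -0.1514, 0.1678]
ee_rot: [0.212, 0.224, 0.95, 0.041]
ft_force: [0.9, 0.7, 0.1]
grip_width: 0.0006
gripper_force: 0.0
t: 25.65
position: [0.467, -0.1518, 0.1676]
ee_rot: [0.212, 0.226, 0.95, 0.042]
ft_force: [0.3, 0.7, -0.6]
grip_width: 0.0006
gripper_force: 0.0
t 25.65 phi 130.6 r 78.3 n 82.7 toolx heading 155.2 F(rad,tan,n) [ 0.6 -0.4 -0.7] grip 0.0006 j [-0.59 -0.6   2.26  0.25  1.11 -1.76]
nut_centre []
handle_grip [([473.9, 340.5], 0.85)]
worm_top [([99.5, 279.1], 0.29)]
jaw_pocket []
wrench []
[ 0.4669827  -0.15179493  0.1676489 ] [-0.59209887 -0.60087435  2.26456086  0.24905864  1.11324833 -1.76388224]
```

View pics/w10.png

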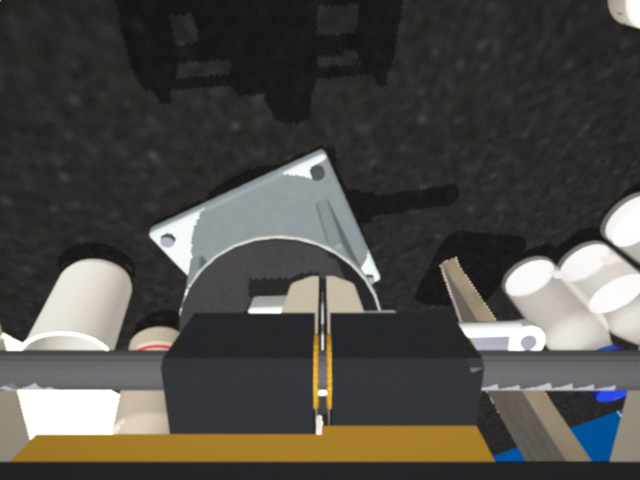

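```bash
python3 -c "
from station import ctrl
print(ctrl.job_done())"
```

```text
the job is handed in; nothing more can be done
None
```

I closed the wrench's jaws until the worm locked (gap measured at about 40.5 mm), then swung the handle 38° clockwise until it came up hard at about 18 N. I left the wrench on the nut, backed the arm clear and handed the job in. My last picture did not show the nut, so the tight nut angle is inferred from the force and the handle's swing; the jaw fit comes from the picture measurement.

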